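# Fit the beater rotor on the splined shaft of a pigment mill

### The job

Get the pigment mill ready to grind: squeeze the two white tabs of its blue dust lid towards each other to unclip it, lift the lid off and lay it flat, tabs up, on the bench clear of the mill. Then fit the steel rotor, hub up, onto the splined drive shaft in the chamber: turn it until the teeth line up and ease it all the way down onto its shoulder without forcing or dropping it, and let go. Leave the jars, the tin and the filling knife as they are.

Things in the scene. Friction and masses are not known exactly. Their poses are not given: they have to be found in the camera images.
- mill: Fixed bench mill, z up: grey motor base 260 x 220 x 72 mm (x, y, z), control panel on its -x side. Origin: centre of its underside, on the bench. A round steel chamber, 186 mm across, stands on it, its axis 15 mm to the mill's +x from the origin; rim top 132 mm, floor 80 mm above the bench. Outlet chute, lower than the rim, reaches 170 mm to +x.
- mill_rim (a point): Centre of the chamber's mouth, level with the rim top, 132 mm above the bench. The mouth is 156 mm across at its lip, which is 6 mm thick; below the lip the chamber is 168 mm across. Axes as the mill's.
- drive_seat (a point): On the drive shaft's axis, at the top of the shoulder (40 mm across) where the hub must rest, 88 mm above the bench. z up, x along a tooth; turns with the shaft. The upright shaft has six straight teeth 60 deg apart, 6.5 mm wide, 30 mm across tips, 20 mm across roots, up to 30 mm above the shoulder, then a plain round brass nose 20 mm across, its top chamfered, ending 42 mm above the shoulder.
- drive (a joint): Angle of the drive shaft in the mill, rad, about z up (at 0 a tooth points along the mill's x). It turns by hand against about 0.25 N m of drag and stays where it is left.
- lid: Loose blue plastic dust lid, z up, disc 180 mm across, 4 mm thick, 0.22 kg in all, clipped on the chamber at the start. Origin: on its axis, level with its feet, 12 mm below the disc's underside: 0 mm high when lying on the bench, 120 mm when clipped on. Two white upright grip tabs stand on top, one at +x and one at -x, see the tabs' joints.
- lid_tab_a (a joint): Travel (m) of the lid's +x tab: 0 out, 0.009 fully in. Tab: 38 mm wide along the lid's y, 6 mm thick, outer face 27 mm from the lid's axis when out and 18 mm when in; it stands on the disc, top 50 mm above the lid's origin (34 mm above the disc). Spring: 3 N to start, 6 N when in. Fully in, its catch clears the lip; with both held in, the lid lifts straight off.
- lid_tab_b (a joint): The same for the lid's -x tab (a mirror image; it slides to the lid's +x). The outer faces of the two tabs are 54 mm apart when out, 36 mm when squeezed fully in.
- rotor: Steel rotor, 0.56 to 0.84 kg, lying hub up. Origin: on its axis at its underside; z up. Twelve-sided hub, 46 mm across flats, 66 mm tall, on an 82 mm flange. Six arms 60 deg apart, 12 mm wide, 10 mm thick, ending in beaters 18 mm tall, 132 mm across in all. x points along one arm. Each arm's direction is square to a hub flat; the other six flats lie midway between arms. For its bore see the point.
- rotor_top (a point): On the rotor's axis at the hub's top, 66 mm above its underside; axes as the rotor's. The bore runs right through: six slots 8.7 mm wide, one in line with each arm, 34 mm across slot bottoms, 22 mm across the ridges between. With arms along the shaft's teeth (within about 4 deg) the hub slides down to the shoulder; turned wrongly it rests on the teeth, 30 mm too high.
- jar_green: Bystander: green pigment jar with black cap, 80 mm across, 130 mm tall. Origin: centre of its foot.
- jar_ochre: Bystander: ochre pigment jar with white cap, 68 mm across, 100 mm tall. Origin: centre of its foot.
- tin: Bystander: white paint-splashed tin, 90 mm across, 116 mm tall. Origin: centre of its foot.
- filling_knife: Bystander: broad filling knife lying flat, 230 mm long along its x, blade 84 mm wide at its +x end, 24 mm tall at the black handle. Origin: middle of its length, at bench height.
Not all that is in view belongs to the job. Several things have the shape of the lid; the one meant has the colours described above.

How it is judged:
On the way, in this order (a step that is already met when the one before it is completed fails the run):
1. the lid is off the mill and lies flat on the bench, clear of the mill (height (world z) of lid below 0.006 m and angle between lid's own z axis and vertical below 0.06 rad and horizontal distance between lid and drive_seat above 0.17 m and linear speed of lid below 0.03 m/s), for 0.2 s.
2. the rotor is fully home on the splined shaft (z of rotor in the frame of drive_seat below 0.003 m and horizontal distance between rotor and drive_seat below 0.004 m and angle between rotor's own z axis and vertical below 0.06 rad), for 0.2 s.
At the end, for the whole second after the job is handed in: Rotor hub up on the shaft, teeth engaged, underside within 3 mm of the shoulder and 4 mm of the axis, tilt under 0.06 rad, at rest; lid flat, tabs up and at rest on the bench itself (origin under 6 mm high, tilt under 0.06 rad), its centre over 170 mm from the shaft axis (all of step 2 and z of rotor in the frame of drive_seat above -0.003 m and linear speed of each of rotor, lid below 0.02 m/s and height (world z) of lid below 0.006 m and angle between lid's own z axis and vertical below 0.06 rad and horizontal distance between lid and drive_seat above 0.17 m); the robot touches nothing.
It fails at once if the rotor is forced against the shaft or mill (over 60 N between them) (contact force between rotor and mill above 60 N).
It fails at once if the rotor is dropped or slammed down the shaft (moves faster than 0.35 m/s within 45 mm above the seat and 20 mm of the axis) (z of rotor in the frame of drive_seat below 0.045 m and horizontal distance between rotor and drive_seat below 0.02 m and linear speed of rotor above 0.35 m/s).
It fails at once if a jar, the tin or the knife is shifted by more than 30 mm (distance of any of jar_green, jar_ochre, tin, filling_knife from where it was at the start of the episode above 0.03 m).
It fails at once if a jar or the tin is knocked over (angle between any of jar_green, jar_ochre, tin's own z axis and vertical above 0.4 rad).
It also fails if it takes over 58 s, if anything falls off the work surface, if the arm or the gripper's body presses on something with over 40 N, if the wrist force passes 120 N, or if a joint passes its speed limit or range.

### The arm

A 7-joint arm with a two-finger parallel gripper is mounted at the origin on the work surface. World frame = base frame: x ahead of the robot, y to its left, z up, the work surface at z = 0. Lengths are in m, angles in rad, forces in N, time in s.
With the tool pointing down it reaches from about 0.4 to 0.85 m from the base axis. Payload 10.4 kg.
Tool frame: the origin (TCP) lies midway between the tips of the shut fingers; the grasp point (between the pads) lies 19 mm behind it; y points along the fingers, x is the direction in which the jaws open and shut, and the axes are right-handed (so a half turn about y gives the same grasp; the last joint's range is limited). The gripper opens to 87 mm and grips with 3 to 60 N. Pads are 19 mm wide; open, the fingers measure 117 mm over their backs; the gripper's body (75 mm by 190 mm) begins 51 mm behind the grasp point.
Start: joints at [1.126, 0.332, -0.065, 1.46, 0.022, 1.35, -0.088], TCP at [0.256, -0.57, 0.223] pointing down, gripper open.
Joint ranges: [-2.6, 2.6], [-0.5, 2.12], [-1.47, 1.34], [0.16, 2.42], [-1.27, 4.41], [0.06, 2.06], [-2.6, 2.6]. Speed limits (rad/s): [2.22, 2.22, 2.79, 2.79, 3.14, 3.14, 3.14].

### API

Orientations are given as a unit quaternion [x, y, z, w].
In Python, from bench import * gives the robot as it stands.
- The arm moves only by the tool jog_arm, never from a script. Its argument "commands" is a list of rows, each an object with "translation": the shift along the world's x, y, z in mm, a list of three; "twist": the turn about the world's z in rad. A call has 1 to 20 rows; each row shifts and turns the commanded pose from where the row before left it; what a row does not reach is not made up. A row lasts 1/10 s, in which the tool goes at most 50 mm and 8.59 degrees, less where a joint would pass 70% of its speed; a pose out of reach is approached as far as the arm can. A call is refused whole if a number of a shift passes 50 or a number of a turn 0.15, either way. A call with a gripper value outside its range is refused whole. "grip" is the closure, from 0 (fully open) to 1 (shut), set as the call begins (left out, the last holds). The fingers move at their own pace and stop on an object; "grip_force" is the grip in N (left out, the last holds). Time passes only in rows, so rows that do not move let the fingers close. It gives the time, the measured TCP pose, the force and the opening at its end, in the units of the state.
- read_state(): the state, without advancing time (a new reading comes with each control period).
- camera(name): name is "scene" or "top" or "wrist"; returns a dict with "img" (420x560x3 uint8, red, green, blue), "fx", "fy", "cx", "cy" (pixels), "cam_to_world" (4x4, takes a point from camera to world coordinates). Camera axes: x right, y down, z forward; pixel columns grow to the right and rows downward; lengths in m; the calibration is good to about 2 mm. A picture is of the moment at which its call begins. There is no depth.
- close_job(): hands the job in, once; it reports no verdict.
The state is a dict: "time": time; "joint_positions": joint angles; "joint_vel": joint speeds; "joint_torque": joint torques, N m; "ee_pos": TCP position; "eef_rot": TCP orientation; "ft_force": force on the tool from outside, world axes, zero at the start; "torque": the same for the moment, N m; "width": finger opening in m.
Only numpy, scipy, OpenCV 4.12 (cv2) and the standard library are available. Lean on these libraries where they do the work, as an engineer would, in place of code of your own. Each camera call takes 0.05 s, during which the arm holds its last target.

## Working session

There is one attempt and no reset: what is moved stays moved. The work goes in short steps, Python scripts to look and compute and a tool call to move; the robot and the scene stay as the last step left them, time stands still between calls to the robot, and variables do not carry over. Pictures are saved under pics/ and viewed, and the job is handed in when it is done.

Besides the shell and the picture viewer there is one more tool, called as name(argument=value, ...) on one line, values as JSON. jog_arm: Moves the arm, as the interface text tells. Its arguments: {"type":"object","properties":{"commands":{"type":"array"},"grip":{"type":"number"},"grip_force":{"type":"number"}},"required":["commands"]}

```bash
mkdir -p pics; python3 - <<'E'
from bench import *
import cv2,pickle
s=read_state();print(s)
for n in ("scene","top","wrist"):
    c=camera(n);cv2.imwrite(f"pics/{n}0.png",c["img"][:,:,::-1]);pickle.dump(c,open(f"pics/{n}0.pkl","wb"))
    print(n,c["fx"],c["cx"],c["cy"],c["cam_to_world"].round(3).tolist() if hasattr(c["cam_to_world"],'round') else c["cam_to_world"])
E
```

```text
{'time': 0.0, 'joint_positions': array([ 1.1263789 ,  0.33289605, -0.06472048,  1.46098168,  0.02163322,
        1.34993052, -0.08843461]), 'joint_vel': array([-0.00059145, -0.00036425,  0.00165686,  0.0001176 , -0.00045269,
       -0.00042968,  0.00074629]), 'joint_torque': array([-4.02359456e-04, -6.23262191e+01,  2.40930822e-02, -3.89891982e+01,
       -6.13602321e-02,  3.98428214e-02,  1.77697561e-04]), 'ee_pos': array([ 0.25570931, -0.56983809,  0.22171965]), 'eef_rot': array([-0.59335458,  0.38468108, -0.38374361,  0.59387848]), 'ft_force': array([-0.14155073,  0.47087255, -0.42473442]), 'torque': array([-0.02458813, -0.00726078, -0.08207757]), 'width': 0.08702301493098508}
scene 437.0217125929273 282.23055256753133 206.46776293360833 [[0.12, 0.821, -0.558, 1.305], [0.993, -0.106, 0.058, -0.044], [-0.012, -0.561, -0.828, 1.198], [0.0, 0.0, 0.0, 1.0]]
top 477.1226955379574 269.842084187671 208.49882952798495 [[0.015, -0.989, 0.147, 0.389], [-1.0, -0.015, 0.001, 0.058], [0.001, -0.147, -0.989, 1.407], [0.0, 0.0, 0.0, 1.0]]
wrist 319.0497894234425 282.0840533177408 210.27861089590718 [[0.409, -0.882, -0.235, 0.32], [-0.912, -0.395, -0.106, -0.54], [0.0, 0.258, -0.966, 0.384], [0.0, 0.0, 0.0, 1.0]]
```

View pics/scene0.png

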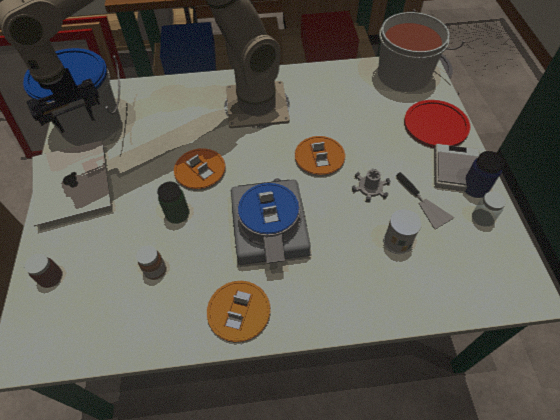

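View pics/top0.png

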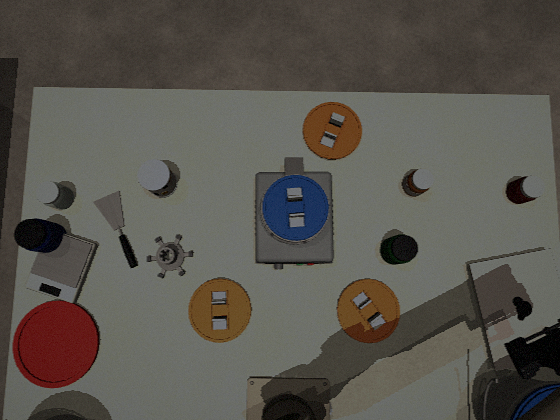

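View pics/wrist0.png

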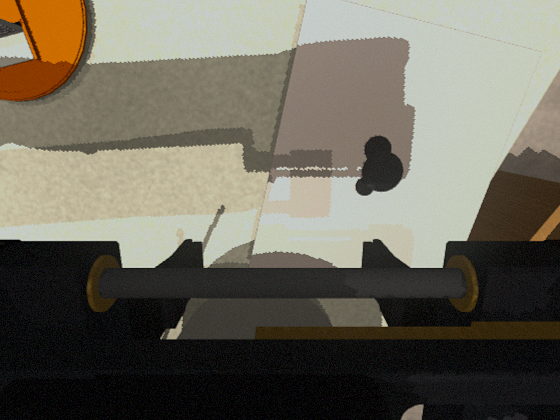

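The views show the blue lid on the mill (top ~295,208), the rotor at (170,256), the knife just beside it at (122,230), and orange decoy lids at (220,310), (368,310) and (332,130). I'll measure these now.

```bash
cat > h.py <<'E'
import numpy as np,cv2,pickle
def ray(c,uv):
    uv=np.atleast_2d(np.asarray(uv,float)); M=np.asarray(c["cam_to_world"])
    d=np.c_[(uv[:,0]-c["cx"])/c["fx"],(uv[:,1]-c["cy"])/c["fy"],np.ones(len(uv))]@M[:3,:3].T
    return M[:3,3],d
def onz(c,uv,z):
    o,d=ray(c,uv); return o+d*((z-o[2])/d[:,2])[:,None]
def tri(c1,u1,c2,u2):
    o1,d1=ray(c1,u1);o2,d2=ray(c2,u2);d1=d1[0];d2=d2[0]
    A=np.c_[d1,-d2];t=np.linalg.lstsq(A,o2-o1,rcond=None)[0]
    p,q=o1+t[0]*d1,o2+t[1]*d2
    return (p+q)/2,np.linalg.norm(p-q)
def proj(c,P):
    M=np.linalg.inv(np.asarray(c["cam_to_world"]));p=np.atleast_2d(P)@M[:3,:3].T+M[:3,3]
    return np.c_[c["fx"]*p[:,0]/p[:,2]+c["cx"],c["fy"]*p[:,1]/p[:,2]+c["cy"]]
def crop(c,u0,v0,u1,v1,k,name):
    im=c["img"][v0:v1,u0:u1,::-1]; im=cv2.resize(im,None,fx=k,fy=k,interpolation=cv2.INTER_CUBIC); cv2.imwrite(name,cv2.convertScaleAbs(im,alpha=1.3))
E
python3 - <<'E'
from h import *
for n in("top","scene"):
    c=pickle.load(open(f"pics/{n}0.pkl","rb"));hsv=cv2.cvtColor(c["img"],cv2.COLOR_RGB2HSV)
    m=cv2.inRange(hsv,(105,120,50),(130,255,255))
    if n=="top": roi=(250,160,340,255)
    else: roi=(225,170,310,250)
    mm=np.zeros_like(m);mm[roi[1]:roi[3],roi[0]:roi[2]]=m[roi[1]:roi[3],roi[0]:roi[2]]
    ct=max(cv2.findContours(mm,cv2.RETR_EXTERNAL,cv2.CHAIN_APPROX_NONE)[0],key=cv2.contourArea)
    P=onz(c,ct[:,0],0.136)[:,:2].astype(np.float32)
    (x,y),r=cv2.minEnclosingCircle(P);A=np.c_[2*P,np.ones(len(P))];s=np.linalg.lstsq(A,(P**2).sum(1),rcond=None)[0]
    print(n,"lid",x,y,r,"lsq",s[:2],np.sqrt(s[2]+s[0]**2+s[1]**2))
    # white tabs
    w=cv2.inRange(hsv,(0,0,120),(179,70,255))
    rr=(270,180,320,235) if n=="top" else (250,185,290,230)
    ww=np.zeros_like(w);ww[rr[1]:rr[3],rr[0]:rr[2]]=w[rr[1]:rr[3],rr[0]:rr[2]]
    for k in cv2.findContours(ww,cv2.RETR_EXTERNAL,cv2.CHAIN_APPROX_NONE)[0]:
        if cv2.contourArea(k)>15: print(cv2.minAreaRect(k),cv2.contourArea(k), onz(c,cv2.minAreaRect(k)[0],.17))
c=pickle.load(open("pics/top0.pkl","rb"));crop(c,240,145,350,275,5,"pics/a.png");crop(c,90,180,210,300,5,"pics/b.png")
c=pickle.load(open("pics/scene0.pkl","rb"));crop(c,340,150,470,260,6,"pics/d.png");crop(c,220,170,320,270,6,"pics/e.png")
E
```

```text
top lid 0.5830137729644775 -0.008805989287793636 0.08954191952943802 lsq [ 0.58327427 -0.00920103] 0.08772586099242244
((296.61541748046875, 222.42311096191406), (6.697875499725342, 12.03136920928955), 82.87498474121094) 37.0 [[ 0.53717859 -0.01154925  0.17      ]]
scene lid 0.5847071409225464 -0.011492013931274414 0.08921397477388382 lsq [ 0.58464377 -0.01207408] 0.08717489208982382
((270.75384521484375, 218.4307861328125), (5.7885823249816895, 12.805046081542969), 74.74488067626953) 53.5 [[ 0.6474492 -0.0092916  0.17     ]]
((265.5945739746094, 193.06756591796875), (2.3015859127044678, 12.987520217895508), 80.53767395019531) 17.0 [[ 0.55865047 -0.01494877  0.17      ]]
```

View pics/a.png

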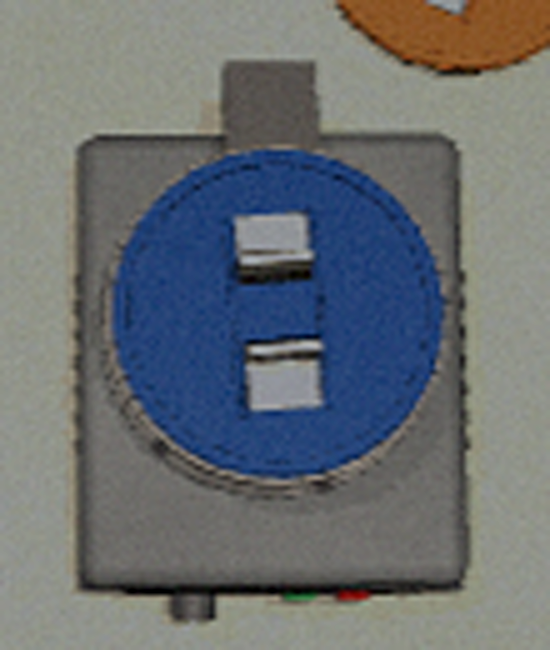

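View pics/b.png

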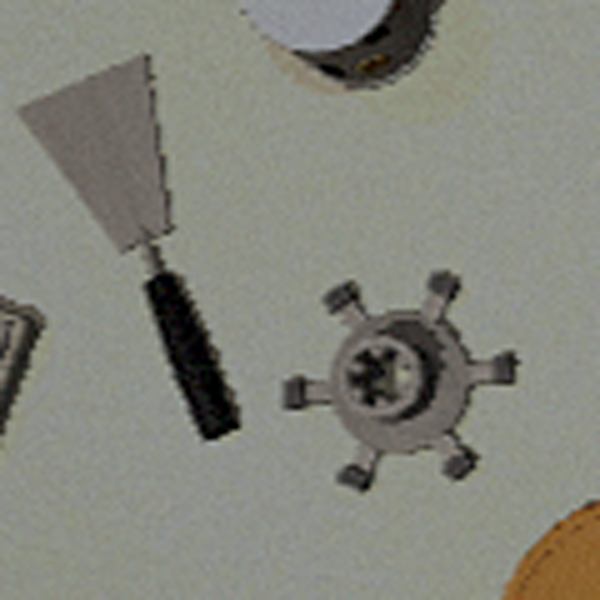

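View pics/d.png

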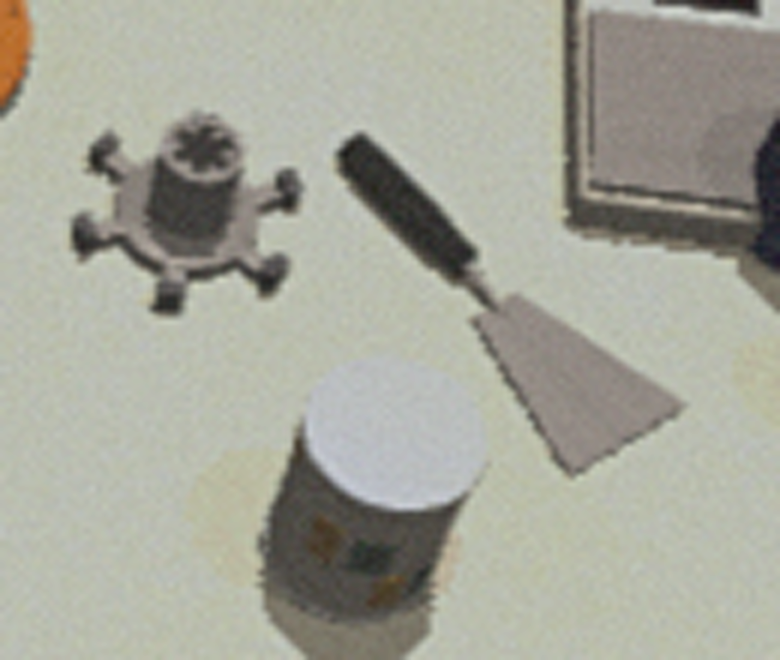

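View pics/e.png

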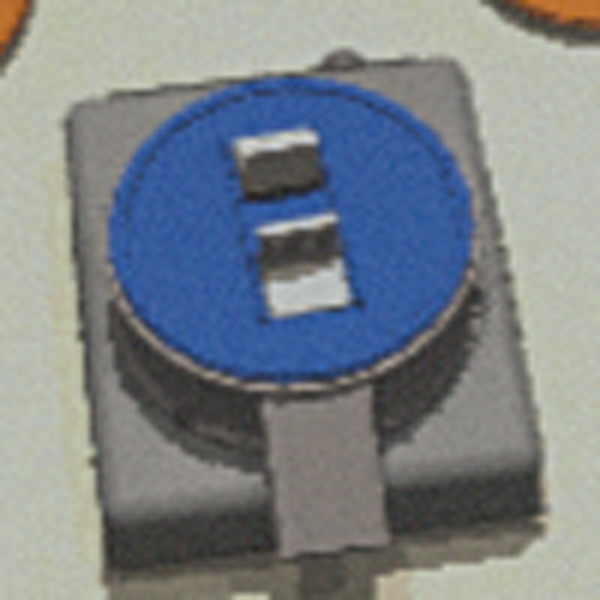

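The crops show the upright tabs sitting inboard, with white foot plates outside them. In the top crop the uprights are at about (276,256) and (285,346). The rotor arms and beaters are clear in both views. Next I'll get positions and angles.

```bash
python3 - <<'E'
from h import *
t=pickle.load(open("pics/top0.pkl","rb"));s=pickle.load(open("pics/scene0.pkl","rb"))
# tabs: top edge centres, manual from crops
ta=np.array([[240+275/5,145+257/5],[240+284/5,145+346/5]])
P=onz(t,ta,.17);print("tabs top",P.round(4),np.linalg.norm(P[0]-P[1]),"mid",P.mean(0),"ang",np.degrees(np.arctan2(*(P[0]-P[1])[[1,0]])))
sa=np.array([[220+300/6,170+225/6],[220+276/6,170+140/6]])
P=onz(s,sa,.17);print("tabs scene",P.round(4),np.linalg.norm(P[0]-P[1]),"mid",P.mean(0),"ang",np.degrees(np.arctan2(*(P[0]-P[1])[[1,0]])))
# side edges of the tab pair (foot outer edges on disc z=.14) top: left/right corners
E=onz(t,[[240+238/5,145+218/5],[240+248/5,145+408/5],[240+309/5,145+216/5],[240+323/5,145+408/5]],.139);print(E.round(4))
for a,b in((0,1),(2,3)):
    d=E[a]-E[b];print("edge ang",np.degrees(np.arctan2(d[1],d[0])))
# rotor beaters top (z .018) top view crop b
b=np.array([[343,294],[444,284],[506,365],[460,463],[354,474],[297,390]])/5+[90,180]
P=onz(t,b,.018)[:,:2];cen=P.mean(0);print("rotor beaters top",cen,[round(float(np.linalg.norm(p-cen)),4) for p in P])
a=np.degrees(np.arctan2(*(P-cen).T[::-1]));print(a, "mod60",(a%60))
print("hubtop top",onz(t,[90+377/5,180+376/5],.066),"scene",onz(s,[340+203/6,150+150/6],.066))
b=np.array([[103,150],[287,187],[270,270],[168,292],[88,232]])/6+[340,150]
P=onz(s,b,.015)[:,:2];print("scene beaters",P.round(4));c0=np.array([cen]);
a=np.degrees(np.arctan2(*(P-cen).T[::-1]));print(a%60)
for n,uv,z in(("tin",(156,176),.116),("orangeF",(332,131),.014),("green",(405,247),.13),("ochre",(418,180),.1),("place",(235,130),0),("knife tip",(90+205/5,180+438/5),.02)):print(n,onz(t,uv,z)[0].round(3))
from scipy.spatial.transform import Rotation as R
r=R.from_quat([-0.59335458,0.38468108,-0.38374361,0.59387848]).as_matrix();print(r.round(3))
E
```

```text
tabs top [[ 0.606  -0.0068  0.17  ]
 [ 0.5588 -0.0119  0.17  ]] 0.04745280364026882 mid [ 0.58243157 -0.00934904  0.17      ] ang 6.12485375639578
tabs scene [[ 0.6106 -0.0075  0.17  ]
 [ 0.5597 -0.0139  0.17  ]] 0.05121707576529984 mid [ 0.58516072 -0.01070481  0.17      ] ang 7.1109022857294715
[[ 0.6325  0.0117  0.139 ]
 [ 0.5294  0.0054  0.139 ]
 [ 0.6342 -0.0266  0.139 ]
 [ 0.53   -0.0347  0.139 ]]
edge ang 3.522710065782002
edge ang 4.41194631431573
rotor beaters top [0.4528892  0.34594807] [0.0601, 0.0595, 0.0613, 0.0605, 0.0606, 0.0602]
[  36.61694057  -22.47646538  -82.08377315 -142.963147    156.30171442
   97.47997489] mod60 [36.61694057 37.52353462 37.91622685 37.036853   36.30171442 37.47997489]
hubtop top [[0.45160125 0.34929088 0.066     ]] scene [[0.45605356 0.34759075 0.066     ]]
scene beaters [[0.4105 0.3087]
 [0.4499 0.4059]
 [0.505  0.382 ]
 [0.5124 0.3228]
 [0.4665 0.2879]]
[41.26208901 32.83517362 34.65023012 38.69693483 43.17789297]
tin [0.667 0.375 0.116]
orangeF [ 0.836 -0.125  0.014]
green [ 0.48  -0.304  0.13 ]
ochre [ 0.67  -0.354  0.1  ]
place [0.839 0.169 0.   ]
knife tip [0.417 0.457 0.02 ]
[[ 0.41  -0.001  0.912]
 [-0.912  0.001  0.41 ]
 [-0.002 -1.    -0.   ]]
```

jog_arm(commands=[{"translation":[23.4,40,2],"twist":0.088},{"translation":[23.4,40,2],"twist":0.088},{"translation":[23.4,40,2],"twist":0.088},{"translation":[23.4,40,2],"twist":0.088},{"translation":[23.4,40,2],"twist":0.088},{"translation":[23.4,40,2],"twist":0.088},{"translation":[23.4,40,2],"twist":0.088},{"translation":[23.4,40,2],"twist":0.088},{"translation":[23.4,40,2],"twist":0.088},{"translation":[23.4,40,2],"twist":0.088},{"translation":[23.4,40,2],"twist":0.088},{"translation":[23.4,40,2],"twist":0.088},{"translation":[23.4,40,2],"twist":0.088},{"translation":[23.4,40,2],"twist":0.088},{"translation":[0,0,0],"twist":0},{"translation":[0,0,0],"twist":0}], grip=0, grip_force=25)

```text
time: 1.75
ee_pos: [0.5835, -0.009, 0.25]
eef_rot: [-0.706, -0.03, 0.03, 0.707]
ft_force: [-0.6, -1.2, -0.9]
width: 0.087
```

```bash
cat > look.py <<'E'
import sys
from bench import *
from h import *
from scipy.spatial.transform import Rotation as R
s=read_state();r=R.from_quat(s["eef_rot"]).as_matrix()
print("t",round(s["time"],2),"tcp",s["ee_pos"].round(4),"yaw",round(np.degrees(np.arctan2(r[1,0],r[0,0])),2),"down",r[:,1].round(3),"w",round(s["width"],4),"F",s["ft_force"].round(2),"T",s["torque"].round(2),"q",s["joint_positions"].round(2))
for a in sys.argv[1:]:
    n,k=a.split(":");c=camera(n);pickle.dump(c,open(f"pics/{k}.pkl","wb"));cv2.imwrite(f"pics/{k}.png",cv2.convertScaleAbs(c["img"][:,:,::-1],alpha=1.3))
E
python3 look.py wrist:w1
```

```text
t 1.75 tcp [ 0.5835 -0.009   0.25  ] yaw 4.87 down [-0.001  0.001 -1.   ] w 0.087 F [-0.62 -1.18 -0.87] T [-0.02 -0.18 -0.02] q [ 0.45  0.29 -0.63  1.51  0.17  1.4  -0.1 ]
```

View pics/w1.png

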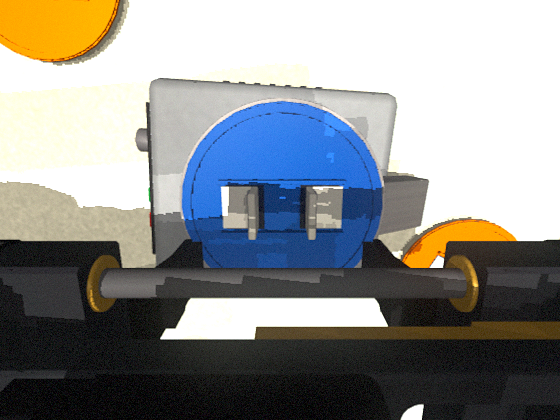

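```bash
python3 - <<'E'
from h import *
c=pickle.load(open("pics/w1.pkl","rb"))
print(np.asarray(c["cam_to_world"]).round(3))
print(onz(c,[[282,180],[282,231]],.136).round(4))
print(onz(c,[[250,238],[314,238]],.17).round(4))
print(proj(c,[[.5835,-.009,.136],[.5835,-.009,.23]]))
m=cv2.inRange(cv2.cvtColor(c["img"],cv2.COLOR_RGB2HSV),(105,120,50),(130,255,255));ct=max(cv2.findContours(m,cv2.RETR_EXTERNAL,cv2.CHAIN_APPROX_NONE)[0],key=cv2.contourArea)[:,0]
ct=ct[(ct[:,1]<225)];hull=ct
P=onz(c,hull,.136)[:,:2];A=np.c_[2*P,np.ones(len(P))];s=np.linalg.lstsq(A,(P**2).sum(1),rcond=None)[0]
print(s[:2],np.sqrt(s[2]+s[0]**2+s[1]**2))
E
```

```text
[[ 0.996  0.082  0.021  0.578]
 [ 0.085 -0.963 -0.257  0.062]
 [-0.001  0.258 -0.966  0.412]
 [ 0.     0.     0.     1.   ]]
[[ 0.5814  0.0154  0.136 ]
 [ 0.5854 -0.0313  0.136 ]]
[[ 0.5594 -0.0279  0.17  ]
 [ 0.6106 -0.0236  0.17  ]]
[[281.97125854 207.21461129]
 [281.81792643 245.6715846 ]]
[ 0.58312328 -0.00816374] 0.08855376312905176
```

The tabs are symmetric about column 282 (252 and 312) and the slider lines are level, so the jaws are centred and aligned. Descending to squeeze.

jog_arm(commands=[{"translation":[0,0,-25],"twist":0},{"translation":[0,0,-25],"twist":0},{"translation":[0,0,-25],"twist":0},{"translation":[0,0,-20],"twist":0},{"translation":[0,0,-11],"twist":0},{"translation":[0,0,0],"twist":0},{"translation":[0,0,0],"twist":0}])

```text
time: 2.5
ee_pos: [0.5838, -0.0108, 0.1454]
eef_rot: [0.707, 0.029, -0.029, -0.706]
ft_force: [0.9, 0.0, 1.0]
width: 0.0871
```

jog_arm(commands=[{"translation":[0,0,0],"twist":0},{"translation":[0,0,0],"twist":0},{"translation":[0,0,0],"twist":0},{"translation":[0,0,0],"twist":0},{"translation":[0,0,0],"twist":0},{"translation":[0,0,0],"twist":0},{"translation":[0,0,0],"twist":0},{"translation":[0,0,0],"twist":0}], grip=1, grip_force=30)

```text
time: 3.3
ee_pos: [0.5835, -0.0102, 0.1449]
eef_rot: [0.707, 0.029, -0.029, -0.706]
ft_force: [-1.7, 0.6, 1.8]
width: 0.0346
```

```bash
python3 look.py wrist:w2
```

```text
t 3.3 tcp [ 0.5835 -0.0102  0.1449] yaw 4.76 down [ 0. -0. -1.] w 0.0346 F [-1.7   0.57  1.82] T [-0.06  0.12  0.02] q [ 0.44  0.36 -0.61  1.65  0.22  1.2  -0.14]
```

View pics/w2.png

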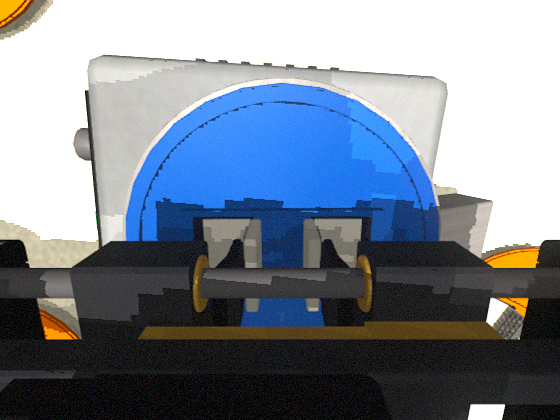

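Width is 34.6 mm, so both tabs are in (about 36 mm expected, with the pads compressed slightly). Lifting gently.

jog_arm(commands=[{"translation":[0,0,4],"twist":0},{"translation":[0,0,6],"twist":0},{"translation":[0,0,10],"twist":0},{"translation":[0,0,15],"twist":0},{"translation":[0,0,20],"twist":0},{"translation":[0,0,20],"twist":0},{"translation":[0,0,0],"twist":0},{"translation":[0,0,0],"twist":0}])

```text
time: 4.15
ee_pos: [0.5837, -0.0102, 0.2199]
eef_rot: [0.707, 0.03, -0.029, -0.706]
ft_force: [-0.9, -0.7, -3.1]
width: 0.0349
```

```bash
python3 look.py wrist:w3 scene:s3
```

```text
t 4.15 tcp [ 0.5837 -0.0102  0.2199] yaw 4.76 down [ 0.001 -0.    -1.   ] w 0.0349 F [-0.85 -0.72 -3.09] T [-0.   -0.06 -0.02] q [ 0.45  0.3  -0.62  1.55  0.18  1.34 -0.11]
```

View pics/s3.png

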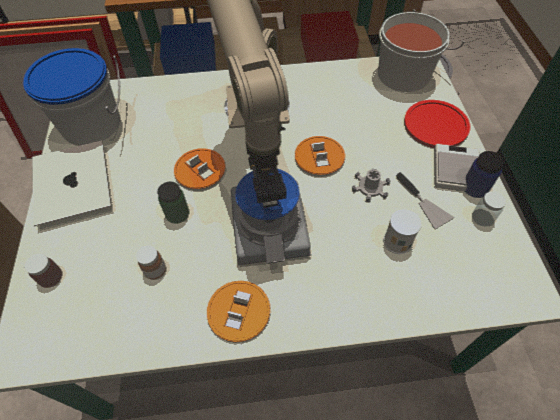

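View pics/w3.png

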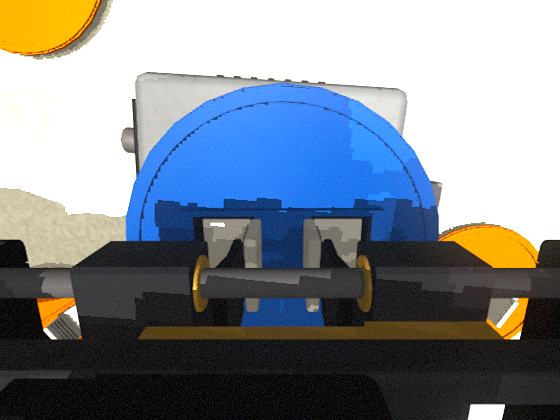

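The lid is free and hanging level (the load changed by about 2.2 N). Carrying it to (0.80, 0.16).

jog_arm(commands=[{"translation":[15,12,0],"twist":0},{"translation":[24,19,0],"twist":0},{"translation":[25,20,0],"twist":0},{"translation":[25,20,0],"twist":0},{"translation":[25,20,0],"twist":0},{"translation":[25,20,0],"twist":0},{"translation":[25,20,0],"twist":0},{"translation":[25,20,-10],"twist":0},{"translation":[17,12,-20],"twist":0},{"translation":[10,7,-30],"twist":0},{"translation":[0,0,-40],"twist":0},{"translation":[0,0,-40],"twist":0},{"translation":[0,0,-30],"twist":0},{"translation":[0,0,-14],"twist":0},{"translation":[0,0,-5],"twist":0},{"translation":[0,0,0],"twist":0},{"translation":[0,0,0],"twist":0}])

```text
time: 5.95
ee_pos: [0.8005, 0.1601, 0.0328]
eef_rot: [-0.706, -0.03, 0.028, 0.707]
ft_force: [0.2, -0.2, -2.5]
width: 0.0344
```

```bash
python3 look.py scene:s4
```

```text
t 5.95 tcp [0.8005 0.1601 0.0328] yaw 4.74 down [ 0.003  0.001 -1.   ] w 0.0344 F [ 0.22 -0.23 -2.46] T [-0.06 -0.07  0.04] q [ 0.01  0.95 -0.53  0.98  0.44  1.31 -0.36]
```

View pics/s4.png

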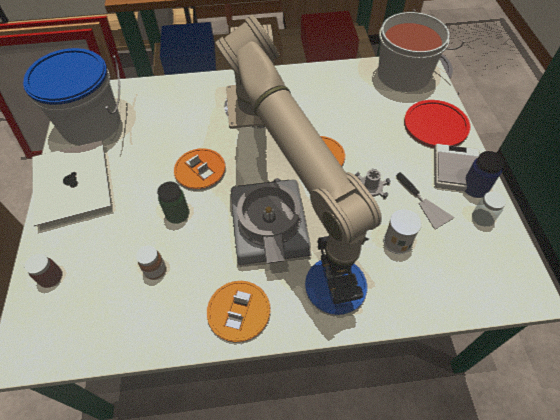

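The lid is about 8 mm above clear bench and the shaft is now visible at (268,213). Lowering the rest of the way.

jog_arm(commands=[{"translation":[0,0,-4],"twist":0},{"translation":[0,0,-2],"twist":0},{"translation":[0,0,-1.5],"twist":0},{"translation":[0,0,0],"twist":0},{"translation":[0,0,0],"twist":0}])

```text
time: 6.5
ee_pos: [0.7999, 0.1599, 0.0251]
eef_rot: [-0.706, -0.03, 0.029, 0.707]
ft_force: [-3.7, -0.9, 7.5]
width: 0.0344
```

Contact with the bench. Release and rise.

jog_arm(commands=[{"translation":[0,0,0],"twist":0},{"translation":[0,0,0],"twist":0},{"translation":[0,0,0],"twist":0},{"translation":[0,0,0],"twist":0},{"translation":[0,0,0],"twist":0},{"translation":[0,0,10],"twist":0},{"translation":[0,0,30],"twist":0},{"translation":[0,0,40],"twist":0},{"translation":[0,0,40],"twist":0},{"translation":[0,0,40],"twist":0},{"translation":[0,0,30],"twist":0},{"translation":[0,0,0],"twist":0}], grip=0)

```text
time: 7.7
ee_pos: [0.801, 0.1604, 0.2201]
eef_rot: [-0.706, -0.032, 0.026, 0.707]
ft_force: [-0.6, -0.4, 0.3]
width: 0.0871
```

```bash
python3 look.py scene:s5 top:t5; python3 - <<'E'
from h import *
c=pickle.load(open("pics/t5.pkl","rb"));crop(c,240,145,350,275,5,"pics/t5c.png")
c=pickle.load(open("pics/s5.pkl","rb"));crop(c,220,170,320,270,6,"pics/s5c.png")
E
```

```text
t 7.7 tcp [0.801  0.1604 0.2201] yaw 4.71 down [ 0.008  0.003 -1.   ] w 0.0871 F [-0.62 -0.38  0.34] T [-0.09 -0.06 -0.  ] q [-0.04  0.85 -0.55  0.74  0.41  1.62 -0.31]
```

View pics/s5.png

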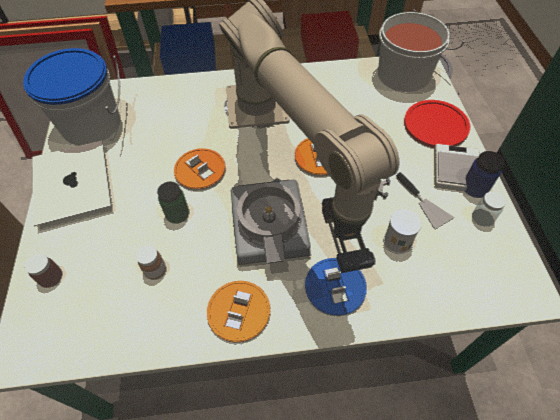

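View pics/t5c.png

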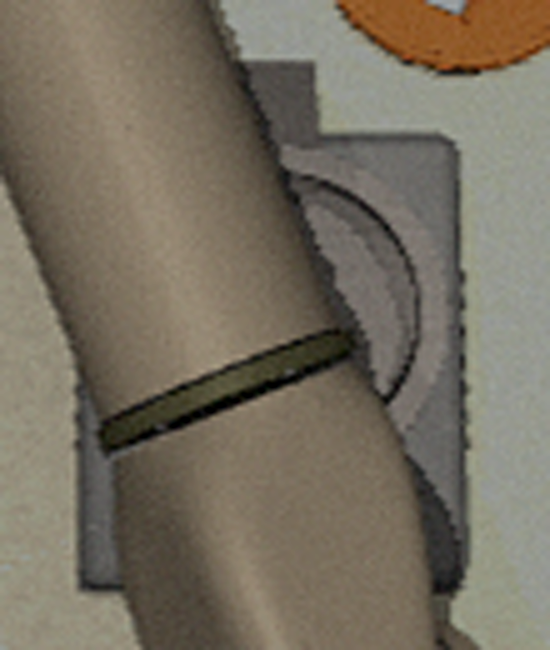

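View pics/s5c.png

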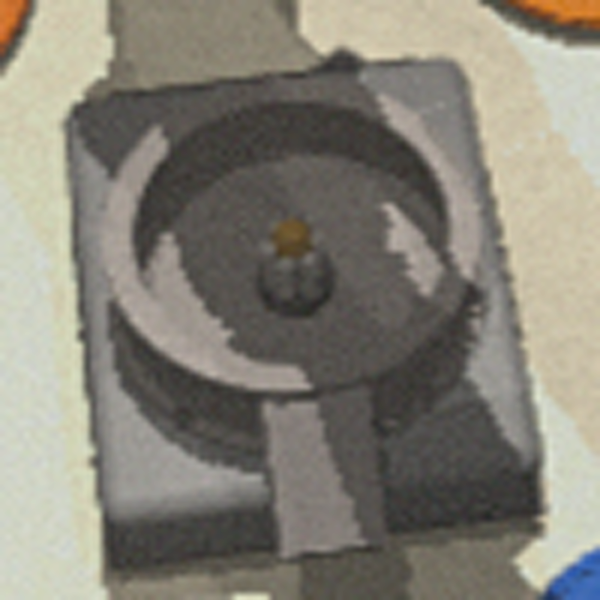

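The lid lies flat, tabs up, at scene (337,287). Next I'll look at the shaft with the wrist camera.

jog_arm(commands=[{"translation":[-20,-16,3],"twist":0},{"translation":[-30,-23,3],"twist":0},{"translation":[-30,-23,3],"twist":0},{"translation":[-30,-23,3],"twist":0},{"translation":[-30,-23,3],"twist":0},{"translation":[-30,-23,3],"twist":0},{"translation":[-28,-23,2],"twist":0},{"translation":[-20,-16,0],"twist":0},{"translation":[0,0,0],"twist":0},{"translation":[0,0,0],"twist":0},{"translation":[0,0,0],"twist":0}])

```text
time: 8.9
ee_pos: [0.5816, -0.0094, 0.2325]
eef_rot: [-0.706, -0.029, 0.03, 0.707]
ft_force: [0.6, -0.3, 0.1]
width: 0.0868
```

```bash
python3 look.py wrist:w6; python3 - <<'E'
from h import *
c=pickle.load(open("pics/w6.pkl","rb"));crop(c,220,140,345,250,6,"pics/w6c.png")
E
```

```text
t 8.9 tcp [ 0.5816 -0.0094  0.2325] yaw 4.82 down [-0.001  0.001 -1.   ] w 0.0868 F [ 0.64 -0.26  0.15] T [-0.02 -0.06 -0.05] q [ 0.47  0.3  -0.65  1.54  0.18  1.37 -0.11]
```

View pics/w6.png

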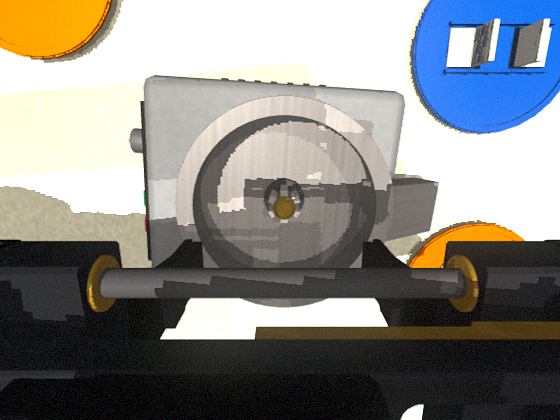

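View pics/w6c.png

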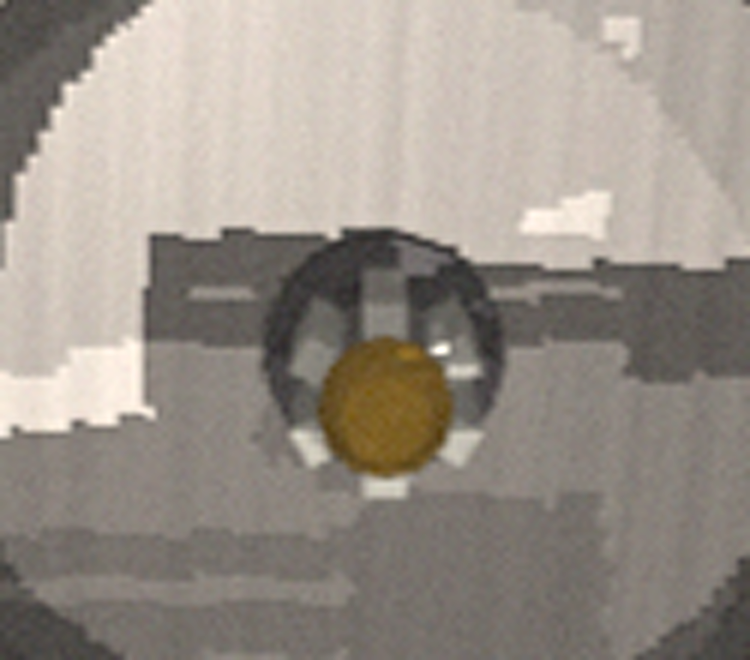

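Wrist view: brass nose at about pixel (284.5, 207.5). One tooth points straight up/down in the image, with white tooth ends in the crop at (385,488), (310,448) and (463,447). Measuring.

```bash
python3 - <<'E'
from h import *
c=pickle.load(open("pics/w6.pkl","rb"))
hsv=cv2.cvtColor(c["img"],cv2.COLOR_RGB2HSV)
m=cv2.inRange(hsv,(8,120,40),(30,255,255));m[:, :260]=0;m[:,310:]=0;m[:185]=0;m[232:]=0
ct=max(cv2.findContours(m,cv2.RETR_EXTERNAL,cv2.CHAIN_APPROX_NONE)[0],key=cv2.contourArea);e=cv2.fitEllipse(ct);print(e)
ax=onz(c,[e[0]],.130)[0];print("axis nose",ax)
ax=ax[:2]
P=onz(c,np.array([[385,498],[300,455],[478,450]])/6+[220,140],.118)[:,:2]
for p in P:
    d=p-ax;print(np.linalg.norm(d),np.degrees(np.arctan2(d[1],d[0]))%60)
# rim inner lip circle
img=cv2.cvtColor(c["img"],cv2.COLOR_RGB2GRAY)
# chamber floor shoulder centre z=.088: ellipse ~ (383,345) r 118
P=onz(c,np.array([[265,350],[503,350],[383,231]])/6+[220,140],.088);print("shoulder pts",P.round(4))
# tooth up outer face edges x 363..407 , and bottom 363..408
print(onz(c,np.array([[385,280],[385,497]])/6+[220,140],.118).round(4))
t0=pickle.load(open("pics/top0.pkl","rb"))
E
```

```text
((283.7078552246094, 207.41639709472656), (20.671056747436523, 22.0419864654541), 10.98613452911377)
axis nose [ 0.58287484 -0.0063835   0.13      ]
0.01768218910492074 36.39095726382088
0.016436602392291517 46.439988488908426
0.0176385722315869 29.71258146858262
shoulder pts [[ 0.564  -0.0096  0.088 ]
 [ 0.6029 -0.0063  0.088 ]
 [ 0.5816  0.0117  0.088 ]]
[[ 0.582   0.0093  0.118 ]
 [ 0.5848 -0.0238  0.118 ]]
```

jog_arm(commands=[{"translation":[-7,20,0],"twist":0.047},{"translation":[-11,30,0],"twist":0.047},{"translation":[-11,30,0],"twist":0.047},{"translation":[-11,30,0],"twist":0.047},{"translation":[-11,30,0],"twist":0.047},{"translation":[-11,30,-5],"twist":0.047},{"translation":[-11,30,-10],"twist":0.047},{"translation":[-11,30,-10],"twist":0.047},{"translation":[-11,32,-10],"twist":0.047},{"translation":[-11,32,-10],"twist":0.047},{"translation":[-11,32,-10],"twist":0.047},{"translation":[-12,31,-8],"twist":0.047},{"translation":[0,0,0],"twist":0},{"translation":[0,0,0],"twist":0},{"translation":[0,0,0],"twist":0}])

```text
time: 10.45
ee_pos: [0.4524, 0.3467, 0.1703]
eef_rot: [0.671, 0.225, -0.225, -0.67]
ft_force: [1.0, 0.2, 0.2]
width: 0.087
```

```bash
python3 look.py wrist:w7 top:t7; python3 - <<'E'
from h import *
c=pickle.load(open("pics/w7.pkl","rb"));crop(c,200,120,365,250,4,"pics/w7c.png")
E
```

```text
t 10.45 tcp [0.4524 0.3467 0.1703] yaw 37.08 down [ 0.001 -0.    -1.   ] w 0.087 F [1.02 0.25 0.25] T [ 0.02 -0.15 -0.03] q [-0.01  0.38 -0.89  1.64  0.31  1.27 -0.31]
```

View pics/w7c.png

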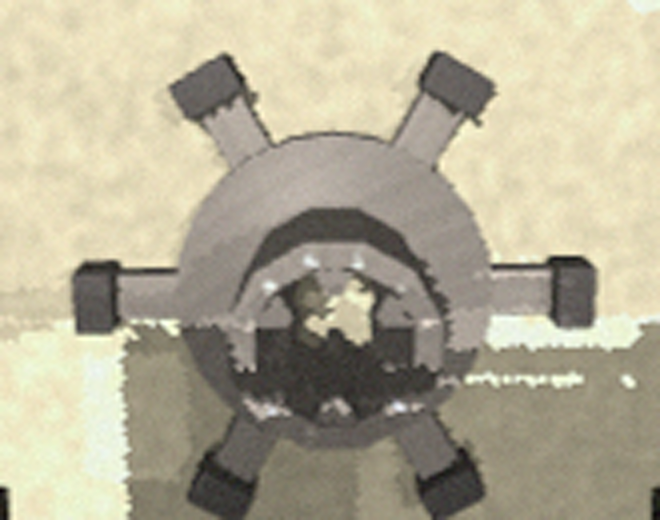

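View pics/t7.png

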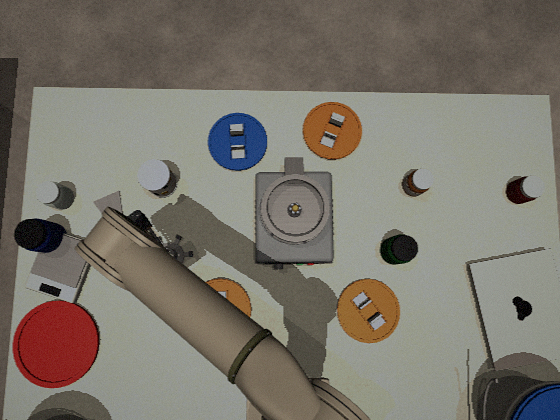

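The rotor sits square in the wrist view: arms level with the jaw axis, hub top at about (284.5, 203). Now the offset.

```bash
python3 - <<'E'
from h import *
c=pickle.load(open("pics/w7.pkl","rb"))
f=lambda pts:np.array(pts,float)/4+[200,120]
print("hub L,R,T,B",onz(c,f([[231,330],[448,330],[338,241],[338,421]]),.066).round(4))
B=f([[97,265],[573,260],[220,68],[465,68],[215,505],[460,505]])
B=f([[95,300],[575,292],[215,92],[457,88],[218,482],[452,482]])
P=onz(c,B,.014)[:,:2];print("beater cen",P.mean(0),"span",np.linalg.norm(P[0]-P[1]),"ang",np.degrees(np.arctan2(*(P[1]-P[0])[::-1])),np.degrees(np.arctan2(*(P[2]-P[5])[::-1]))%60,np.degrees(np.arctan2(*(P[3]-P[4])[::-1]))%60)
print("tip@.066",proj(c,[.4524,.3467,.066]))
t=pickle.load(open("pics/t7.pkl","rb"));crop(t,265,180,325,240,10,"pics/t7c.png")
hsv=cv2.cvtColor(t["img"],cv2.COLOR_RGB2HSV);m=cv2.inRange(hsv,(8,100,40),(30,255,255));m[:200]=0;m[220:]=0;m[:,:280]=0;m[:,310:]=0
ys,xs=np.nonzero(m);print(len(xs),onz(t,[xs.mean(),ys.mean()],.128))
for nm in("s5",):
    s=pickle.load(open(f"pics/{nm}.pkl","rb"));hsv=cv2.cvtColor(s["img"],cv2.COLOR_RGB2HSV);m=cv2.inRange(hsv,(8,100,40),(30,255,255));m[:200]=0;m[225:]=0;m[:,:255]=0;m[:,285:]=0
    ys,xs=np.nonzero(m);print(len(xs),xs.mean(),ys.mean(),onz(s,[xs.mean(),ys.mean()],.127), onz(s,[220+291/6,170+235/6],.13))
# lid
m=cv2.inRange(cv2.cvtColor(t["img"],cv2.COLOR_RGB2HSV),(105,120,50),(130,255,255));m[:,300:]=0;m[:,:190]=0;m[190:]=0
ct=max(cv2.findContours(m,cv2.RETR_EXTERNAL,cv2.CHAIN_APPROX_NONE)[0],key=cv2.contourArea)[:,0]
print("lid",cv2.minEnclosingCircle(onz(t,ct,.016)[:,:2].astype(np.float32)))
E
```

```text
hub L,R,T,B [[0.4322 0.3395 0.066 ]
 [0.4694 0.3676 0.066 ]
 [0.4389 0.3687 0.066 ]
 [0.4629 0.3371 0.066 ]]
beater cen [0.45226965 0.35050771] span 0.12226457936902277 ang 38.04787736791065 37.91066893776369 36.38453932808308
tip@.066 [[281.55240957 209.7733089 ]]
36 [[ 0.58239096 -0.00893968  0.128     ]]
27 268.18518518518516 209.37037037037038 [[ 0.58748146 -0.01199868  0.127     ]] [[ 0.5888911  -0.01109675  0.13      ]]
lid ((0.7997048497200012, 0.1608462631702423), 0.08946338295936584)
```

View pics/t7c.png

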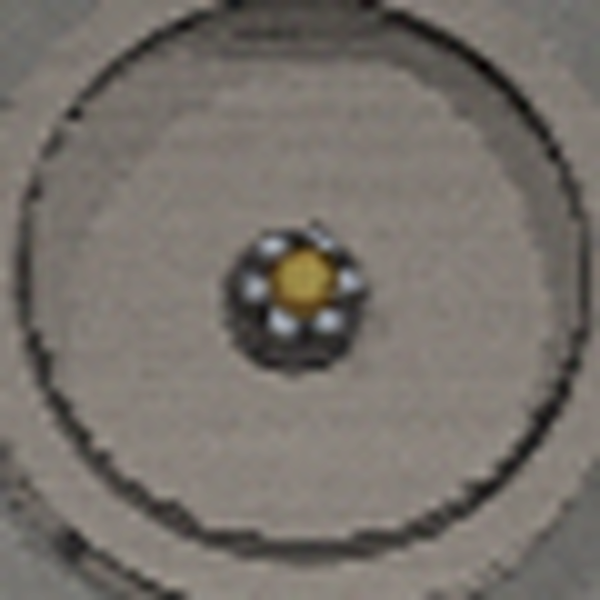

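Estimates: rotor at (0.4526, 0.3494), arms about 37°, and shaft axis at (0.583, -0.009), teeth about 36°. As a check, the top camera puts the lid at (0.7997, 0.1608), which matches the TCP at release. Gripping the hub.

jog_arm(commands=[{"translation":[0,2.7,-30],"twist":0},{"translation":[0,0,-35],"twist":0},{"translation":[0,0,-30],"twist":0},{"translation":[0,0,-25],"twist":0},{"translation":[0,0,-17],"twist":0},{"translation":[0,0,-3],"twist":0},{"translation":[0,0,0],"twist":0},{"translation":[0,0,0],"twist":0}])

```text
time: 11.35
ee_pos: [0.4532, 0.35, 0.0314]
eef_rot: [-0.67, -0.225, 0.224, 0.671]
ft_force: [0.9, 0.1, 0.1]
width: 0.0871
```

```bash
python3 look.py wrist:w8
```

```text
t 11.35 tcp [0.4532 0.35   0.0314] yaw 37.06 down [ 0.002  0.001 -1.   ] w 0.0871 F [0.89 0.1  0.08] T [ 0.02 -0.15  0.02] q [-0.08  0.54 -0.81  1.77  0.45  1.03 -0.42]
```

View pics/w8.png

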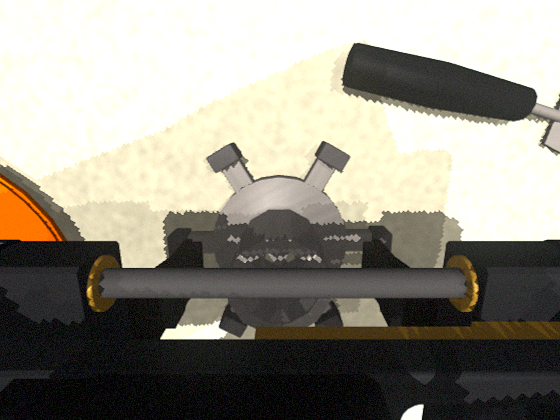

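jog_arm(commands=[{"translation":[0,0,0],"twist":0},{"translation":[0,0,0],"twist":0},{"translation":[0,0,0],"twist":0},{"translation":[0,0,0],"twist":0},{"translation":[0,0,0],"twist":0},{"translation":[0,0,0],"twist":0}], grip=1, grip_force=45)

```text
time: 12.0
ee_pos: [0.4525, 0.3494, 0.0301]
eef_rot: [-0.67, -0.225, 0.225, 0.67]
ft_force: [-2.5, -1.9, 1.2]
width: 0.0472
```

```bash
python3 look.py wrist:w9;  python3 - <<'E'
from h import *
c=pickle.load(open("pics/w9.pkl","rb"));crop(c,190,130,370,240,4,"pics/w9c.png")
E
```

```text
t 12.0 tcp [0.4525 0.3494 0.0301] yaw 37.07 down [-0. -0. -1.] w 0.0472 F [-2.55 -1.91  1.18] T [-0.6   0.78  0.04] q [-0.08  0.54 -0.81  1.77  0.45  1.03 -0.42]
```

View pics/w9c.png

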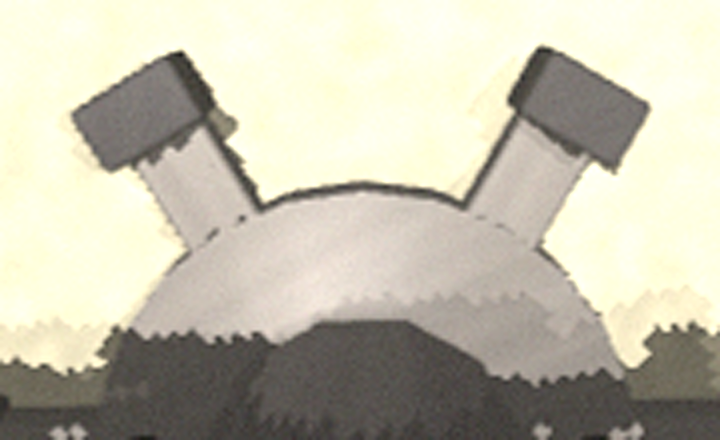

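```bash
python3 - <<'E'
from h import *
c=pickle.load(open("pics/w9.pkl","rb"))
print(np.asarray(c["cam_to_world"])[:3,3].round(4))
f=lambda p:np.array(p,float)/4+[190,130]
th=np.radians(37.07);u=np.array([np.cos(th),np.sin(th)]);v=np.array([-u[1],u[0]]);T=np.array([.4525,.3494])
P=onz(c,f([[183,50],[72,118],[107,170],[210,115],[545,48],[650,108],[612,168],[512,108]]),.018)[:,:2]-T
for p in P: print((p@u*1e3).round(1),(p@v*1e3).round(1), "r",(np.linalg.norm(p)*1e3).round(1))
E
```

```text
[0.4103 0.4064 0.192 ]
-24.2 61.8 r 66.4
-39.6 52.8 r 66.0
-35.2 45.8 r 57.8
-20.9 53.2 r 57.2
24.1 62.1 r 66.6
38.5 54.2 r 66.5
33.8 46.0 r 57.1
19.9 54.2 r 57.7
```

The rotor is held centred (about 0.4 mm), with arms about 0.8° ahead of the jaw axis. Lifting and carrying it over the shaft.

jog_arm(commands=[{"translation":[0,0,5],"twist":0},{"translation":[0,0,15],"twist":0},{"translation":[0,0,25],"twist":0},{"translation":[0,0,30],"twist":0},{"translation":[0,0,30],"twist":0},{"translation":[0,0,30],"twist":-0.01},{"translation":[0,0,20],"twist":-0.01},{"translation":[5,-15,3],"twist":-0.01},{"translation":[10,-28,0],"twist":0},{"translation":[13,-35,0],"twist":0},{"translation":[13,-35,0],"twist":0},{"translation":[13,-35,0],"twist":0},{"translation":[13,-35,0],"twist":0},{"translation":[13,-35,0],"twist":0},{"translation":[13,-35,0],"twist":0},{"translation":[13,-35,0],"twist":0},{"translation":[10,-30,0],"twist":0},{"translation":[8,-25,0],"twist":0},{"translation":[5,-12,0],"twist":0},{"translation":[1.5,-3.4,0],"twist":0}])

```text
time: 14.05
ee_pos: [0.5831, -0.0102, 0.1883]
eef_rot: [-0.674, -0.214, 0.214, 0.674]
ft_force: [0.2, 0.5, -6.7]
width: 0.0454
```

jog_arm(commands=[{"translation":[0,0,0],"twist":0},{"translation":[0,0,0],"twist":0},{"translation":[0,0,0],"twist":0},{"translation":[0,0,0],"twist":0}])

```text
time: 14.45
ee_pos: [0.5828, -0.0079, 0.1882]
eef_rot: [-0.674, -0.215, 0.215, 0.674]
ft_force: [-0.2, -0.0, -6.6]
width: 0.0457
```

```bash
python3 look.py wrist:w10 scene:s10; python3 - <<'E'
from h import *
c=pickle.load(open("pics/s10.pkl","rb"));crop(c,220,150,330,260,5,"pics/s10c.png")
E
```

```text
t 14.45 tcp [ 0.5828 -0.0079  0.1882] yaw 35.44 down [ 0.  0. -1.] w 0.0457 F [-0.15 -0.01 -6.58] T [-0.01 -0.12 -0.02] q [ 0.53  0.35 -0.73  1.59  0.24  1.29  0.38]
```

View pics/w10.png

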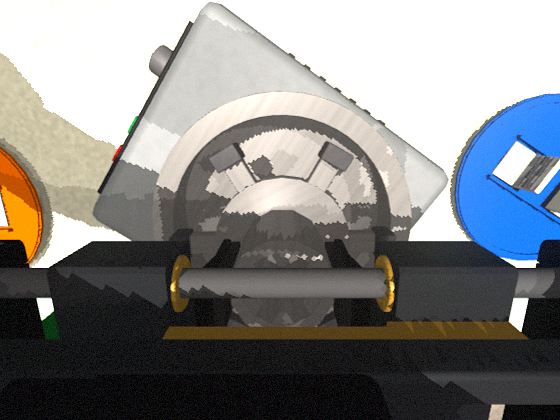

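View pics/s10c.png

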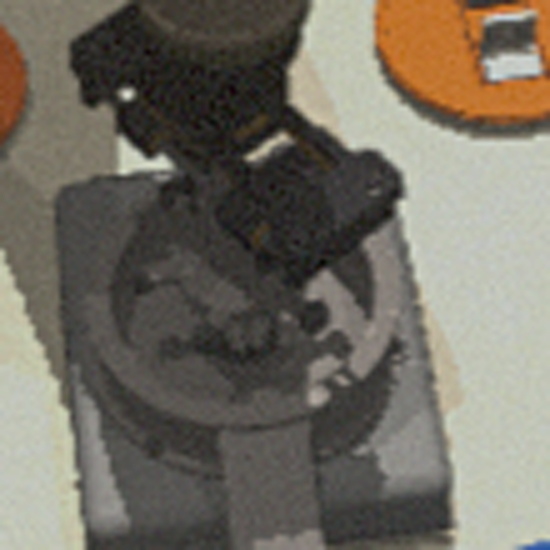

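Rotor held (45.7 mm across flats, about 6.7 N), above the nose. Descending to just above it, then feeling for contact.

jog_arm(commands=[{"translation":[0,-0.5,-8],"twist":0},{"translation":[0,0,-10],"twist":0},{"translation":[0,0,-6],"twist":0},{"translation":[0,0,-2],"twist":0},{"translation":[0,0,-2],"twist":0},{"translation":[0,0,-1],"twist":0},{"translation":[0,0,0],"twist":0}])

```text
time: 15.25
ee_pos: [0.5831, -0.0094, 0.1591]
eef_rot: [-0.674, -0.215, 0.215, 0.674]
ft_force: [-0.6, -0.7, -5.6]
width: 0.0455
```

jog_arm(commands=[{"translation":[0,0,-1],"twist":0},{"translation":[0,0,-1],"twist":0},{"translation":[0,0,0],"twist":0}])

```text
time: 15.55
ee_pos: [0.583, -0.0094, 0.157]
eef_rot: [-0.674, -0.215, 0.215, 0.674]
ft_force: [0.8, -0.3, -6.1]
width: 0.0456
```

jog_arm(commands=[{"translation":[0,0,-1],"twist":0},{"translation":[0,0,-1],"twist":0},{"translation":[0,0,0],"twist":0}])

```text
time: 15.85
ee_pos: [0.5829, -0.0094, 0.1549]
eef_rot: [-0.674, -0.215, 0.215, 0.674]
ft_force: [0.3, 0.2, -6.3]
width: 0.0457
```

jog_arm(commands=[{"translation":[0,0,-1],"twist":0},{"translation":[0,0,-1],"twist":0},{"translation":[0,0,0],"twist":0}])

```text
time: 16.15
ee_pos: [0.5829, -0.0095, 0.1529]
eef_rot: [-0.674, -0.215, 0.215, 0.674]
ft_force: [-0.9, -0.3, -6.8]
width: 0.0458
```

The bore is about 7 mm down over the nose with no contact. Continuing towards the teeth, whose tops meet the hub at TCP z≈0.148.

jog_arm(commands=[{"translation":[0,0,-1],"twist":0},{"translation":[0,0,-1],"twist":0},{"translation":[0,0,-1],"twist":0},{"translation":[0,0,0],"twist":0}])

```text
time: 16.55
ee_pos: [0.5829, -0.0094, 0.1499]
eef_rot: [-0.674, -0.215, 0.215, 0.674]
ft_force: [0.1, 0.3, -7.4]
width: 0.0455
```

jog_arm(commands=[{"translation":[0,0,-1],"twist":0},{"translation":[0,0,-1],"twist":0},{"translation":[0,0,0],"twist":0}])

```text
time: 16.85
ee_pos: [0.5829, -0.0095, 0.1479]
eef_rot: [-0.674, -0.215, 0.215, 0.674]
ft_force: [0.4, -0.3, -5.4]
width: 0.0457
```

jog_arm(commands=[{"translation":[0,0,-1],"twist":0},{"translation":[0,0,-1],"twist":0},{"translation":[0,0,0],"twist":0}])

```text
time: 17.15
ee_pos: [0.5829, -0.0095, 0.1459]
eef_rot: [-0.674, -0.215, 0.215, 0.674]
ft_force: [0.4, 0.5, -6.0]
width: 0.0458
```

jog_arm(commands=[{"translation":[0,0,-1],"twist":0},{"translation":[0,0,-1],"twist":0},{"translation":[0,0,-1],"twist":0},{"translation":[0,0,0],"twist":0}])

```text
time: 17.55
ee_pos: [0.5829, -0.0094, 0.1429]
eef_rot: [-0.674, -0.215, 0.215, 0.674]
ft_force: [-0.8, -0.2, -7.4]
width: 0.0456
```

jog_arm(commands=[{"translation":[0,0,-1],"twist":0},{"translation":[0,0,-1],"twist":0},{"translation":[0,0,-1],"twist":0},{"translation":[0,0,0],"twist":0}])

```text
time: 17.95
ee_pos: [0.5829, -0.0094, 0.1399]
eef_rot: [-0.674, -0.215, 0.215, 0.674]
ft_force: [-0.6, 0.2, -6.0]
width: 0.0454
```

The hub is 8 mm past the tooth tops with no contact, so the splines are engaged. Easing down.

jog_arm(commands=[{"translation":[0,0,-2],"twist":0},{"translation":[0,0,-2],"twist":0},{"translation":[0,0,-2],"twist":0},{"translation":[0,0,-2],"twist":0},{"translation":[0,0,0],"twist":0}])

```text
time: 18.45
ee_pos: [0.5828, -0.0095, 0.1317]
eef_rot: [-0.674, -0.215, 0.215, 0.674]
ft_force: [-0.1, 0.6, -6.7]
width: 0.0458
```

jog_arm(commands=[{"translation":[0,0,-2],"twist":0},{"translation":[0,0,-2],"twist":0},{"translation":[0,0,-2],"twist":0},{"translation":[0,0,-2],"twist":0},{"translation":[0,0,-2],"twist":0},{"translation":[0,0,0],"twist":0}])

```text
time: 19.05
ee_pos: [0.5828, -0.0094, 0.1217]
eef_rot: [-0.674, -0.215, 0.215, 0.674]
ft_force: [-0.2, -0.5, -6.4]
width: 0.0456
```

jog_arm(commands=[{"translation":[0,0,-1],"twist":0},{"translation":[0,0,-1],"twist":0},{"translation":[0,0,-1],"twist":0},{"translation":[0,0,0],"twist":0}])

```text
time: 19.45
ee_pos: [0.5829, -0.0095, 0.1189]
eef_rot: [-0.674, -0.215, 0.215, 0.674]
ft_force: [-0.4, -0.2, -6.1]
width: 0.0457
```

jog_arm(commands=[{"translation":[0,0,-0.7],"twist":0},{"translation":[0,0,-0.5],"twist":0},{"translation":[0,0,0],"twist":0},{"translation":[0,0,0],"twist":0}])

```text
time: 19.85
ee_pos: [0.5831, -0.0094, 0.1181]
eef_rot: [0.674, 0.215, -0.215, -0.674]
ft_force: [-1.5, 0.1, -3.8]
width: 0.0454
```

Contact is starting at the shoulder. A little more, then release.

jog_arm(commands=[{"translation":[0,0,-0.5],"twist":0},{"translation":[0,0,0],"twist":0},{"translation":[0,0,0],"twist":0}])

```text
time: 20.15
ee_pos: [0.5831, -0.0094, 0.118]
eef_rot: [0.674, 0.215, -0.215, -0.674]
ft_force: [-4.0, -0.2, 6.6]
width: 0.0453
```

jog_arm(commands=[{"translation":[0,0,0],"twist":0},{"translation":[0,0,0],"twist":0},{"translation":[0,0,0],"twist":0}], grip_force=5)

```text
time: 20.45
ee_pos: [0.5831, -0.0095, 0.1179]
eef_rot: [0.674, 0.215, -0.215, -0.674]
ft_force: [-5.8, -0.5, 6.5]
width: 0.0459
```

jog_arm(commands=[{"translation":[0,0,0],"twist":0},{"translation":[0,0,0],"twist":0},{"translation":[0,0,0],"twist":0},{"translation":[0,0,0],"twist":0},{"translation":[0,0,0],"twist":0}], grip=0)

```text
time: 20.95
ee_pos: [0.5831, -0.0094, 0.1173]
eef_rot: [-0.674, -0.215, 0.215, 0.674]
ft_force: [0.6, 1.0, -0.0]
width: 0.0781
```

Released on the shoulder. Retreating straight up and then clear, before a final look.

jog_arm(commands=[{"translation":[0,0,0],"twist":0},{"translation":[0,0,0],"twist":0},{"translation":[0,0,5],"twist":0},{"translation":[0,0,15],"twist":0},{"translation":[0,0,25],"twist":0},{"translation":[0,0,30],"twist":0},{"translation":[0,0,30],"twist":0},{"translation":[0,0,15],"twist":0},{"translation":[0,0,0],"twist":0},{"translation":[0,0,0],"twist":0}])

```text
time: 21.95
ee_pos: [0.5827, -0.0096, 0.2368]
eef_rot: [-0.674, -0.214, 0.215, 0.674]
ft_force: [-0.6, -0.6, -1.0]
width: 0.0873
```

```bash
python3 look.py wrist:w11
```

```text
t 21.95 tcp [ 0.5827 -0.0096  0.2368] yaw 35.35 down [-0.001 -0.    -1.   ] w 0.0873 F [-0.64 -0.58 -0.96] T [-0.01 -0.16 -0.04] q [ 0.54  0.32 -0.74  1.52  0.22  1.38  0.4 ]
```

jog_arm(commands=[{"translation":[-10,-20,5],"twist":0},{"translation":[-15,-35,5],"twist":0},{"translation":[-15,-40,5],"twist":0},{"translation":[-15,-40,5],"twist":0},{"translation":[-15,-40,5],"twist":0},{"translation":[-15,-40,0],"twist":0},{"translation":[-10,-30,0],"twist":0},{"translation":[0,0,0],"twist":0},{"translation":[0,0,0],"twist":0},{"translation":[0,0,0],"twist":0}])

```text
time: 23.0
ee_pos: [0.4882, -0.2531, 0.2616]
eef_rot: [-0.673, -0.215, 0.215, 0.674]
ft_force: [0.6, 0.9, 0.2]
width: 0.0866
```

```bash
python3 look.py scene:s12 top:t12; python3 - <<'E'
from h import *
c=pickle.load(open("pics/s12.pkl","rb"));crop(c,220,160,380,320,3,"pics/s12c.png")
c=pickle.load(open("pics/t12.pkl","rb"));crop(c,250,155,340,265,5,"pics/t12c.png")
E
```

```text
t 23.0 tcp [ 0.4882 -0.2531  0.2616] yaw 35.45 down [-0.001  0.001 -1.   ] w 0.0866 F [0.6  0.95 0.18] T [ 0.02 -0.15  0.04] q [ 0.93  0.2  -0.61  1.58  0.11  1.4   0.93]
```

View pics/w11.png

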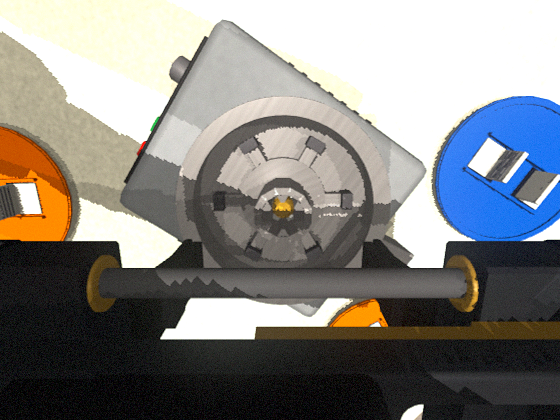

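View pics/s12.png

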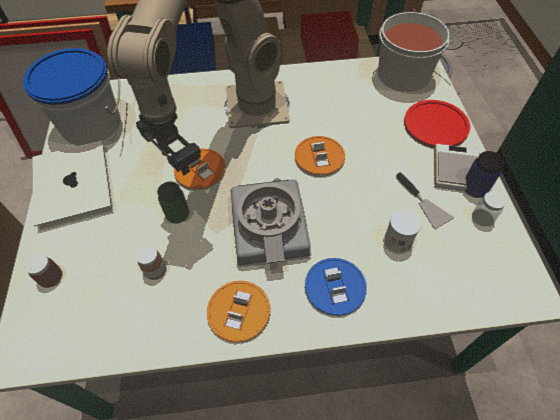

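View pics/t12c.png

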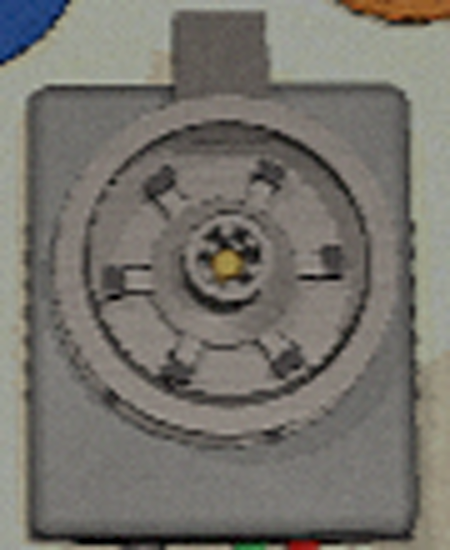

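View pics/s12c.png

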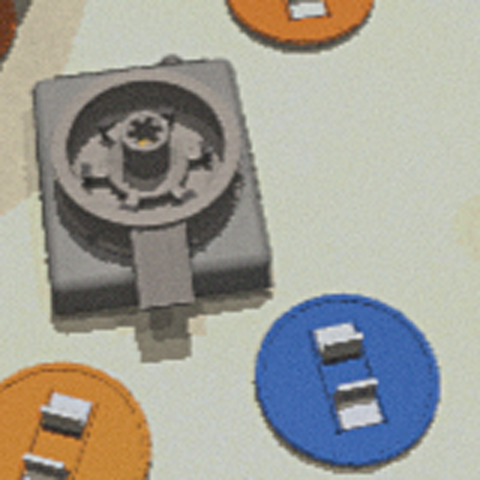

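All three views agree. The rotor is seated level in the chamber, with the brass nose well down inside its bore (top crop 228,263). The lid is flat at scene (337,287), the bystanders look unmoved, and the gripper is clear in free air. Handing in.

```bash
python3 -c "
from bench import *
print(close_job())"
```

```text
the job is handed in; nothing more can be done
None
```

The lid is off and the rotor is seated on the drive shaft. I handed the job in at about 23 s of the 58 s allowed; the hand-in itself gave no verdict.

- **Lid:** I squeezed both tabs in (34.6 mm read, about 36 mm expected), lifted it straight off and laid it flat, tabs up. The top camera put it at (0.800, 0.161), about 0.28 m from the shaft axis.
- **Rotor:** I gripped it on the hub flats and turned it about 1.7° to match the teeth. It went down in small steps with no contact until the shoulder. Contact came at TCP z ≈ 0.118, which puts the rotor's underside at about 0.088, the shoulder height. The reading only reached about +6.6 N, some 13 N above the hanging reading, before I let go.
- **Last checks:** the wrist, scene and top views show the rotor level, with the brass nose down inside its bore. The jars, tin and knife look unmoved by eye, and the gripper is in free air.
- **Disagreements:** the scene camera read 3–5 mm further in +x than the other two for the rotor and shaft, so I relied on the top and wrist cameras. The grip width briefly read 47.2 mm on the hub, then settled at 45.7 mm.

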